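# Book the specimen pot in at the check-in dock

### The arm

A 6-joint arm with a two-finger parallel gripper is mounted at the origin on a cart in front of the work surface, level with it; the furniture and walls round the work are solid. World frame = base frame: x ahead of the robot, y to its left, z up, the work surface at z = 0. Lengths are in m, angles in rad, forces in N, time in s.
With the tool pointing down it reaches from about 0.35 to 0.775 m from the base axis. Payload 7.3 kg.
Tool frame: the origin (TCP) lies on the centre line of the jaws, within the pads' length; the fingertips stand 25 mm ahead of it and the grasp point (between the pads) lies 6 mm ahead of it; z points along the fingers, y is the line along which they close (so a half turn about z gives the same grasp; the last joint's range is limited). The gripper opens to 92 mm and grips with 3 to 60 N. Pads are 19 mm wide; open, the fingers measure 130 mm over their backs; the gripper's body (75 mm by 190 mm) begins 47 mm behind the grasp point.
Start: joints at [-1.306, 0.342, 1.524, -0, 1.275, -0.146], TCP at [0.21, -0.481, 0.252] pointing down, gripper open.
Joint ranges: [-2.53, 2.53], [-0.77, 2.02], [0.04, 2.7], [-1, 4.14], [0.28, 2.66], [-3.11, 3.11]. Speed limits (rad/s): [2.57, 2.57, 3.14, 3.14, 3.14, 3.14].

### API

Orientations are given as [roll, pitch, yaw] about the fixed x, y, z axes, in that order (R = Rz(yaw) Ry(pitch) Rx(roll)).
In Python, from cell import status, read_camera, camera_info, ticket, models gives the robot as it stands.
- The arm moves only by the tool send_rows, never from a script. Its argument "plan" is a list of rows, each an object with "offset": the shift along the tool's x, y, z in mm, a list of three; "yaw": the turn about the tool's z in rad. In form: [{"offset": [dx, dy, dz], "yaw": yaw}, ...]. A call has 1 to 20 rows; each row shifts and turns the commanded pose from where the row before left it, along the tool's axes as they then stand; what a row does not reach is not made up. A row lasts 1/10 s, in which the tool goes at most 50 mm and 8.59 degrees, less where a joint would pass 70% of its speed; a pose out of reach is approached as far as the arm can. A call is refused whole if a number of a shift passes 50 or a number of a turn 0.15, either way. A call with a gripper value outside its range is refused whole. "hand" is the closure, from 0 (fully open) to 1 (shut), set as the call begins (left out, the last holds). The fingers move at their own pace and stop on an object; "squeeze" is the grip in N (left out, the last holds). Time passes only in rows, so rows that do not move let the fingers close. It gives the time, the measured TCP pose, the force, the opening and the grip force at its end, in the units of the state.
- status.observe(): the state, without advancing time (a new reading comes with each control period).
- read_camera(name): name is "scene" or "top"; returns the picture (480x640x3 uint8, red, green, blue); there is no depth.
- camera_info(name): a dict with "vfov" (degrees; the focal length in pixels is half the picture's height over the tangent of half this angle, whatever the lens; pixels are square), "cx", "cy" (the principal point, pixels), "origin" and "attitude" of the camera in the world. Camera axes: x right, y down, z forward; pixel columns grow to the right and rows downward; lengths in m; the calibration is good to about 2 mm. A picture is of the moment at which its call begins. camera_info takes no time and is no camera call.
- ticket.hand_in(): hands the job in; it is judged then, once.
Trained networks look in the newest picture that a camera, given by its name, has taken for a name from the list of things; names that differ only in an ending like _2 or _b are one class to them, and where a whole thing is asked for, a point or a joint stands for the part that bears it (a point fixed in the world has none). Each returns a list of dicts, best first, with "conf" (0 to 1); they miss things now and then, are a little off and sometimes report something else, mostly with a low value. They report only what shows in the picture. A call takes as long as a camera call. They do not tell look-alikes from the thing itself.
- models.regions_of(camera, label): "mask" (480x640 bool, what is visible of it) and "extent" ([left, top, right, bottom] in pixels, round what is visible of it).
The state is a dict: "time": time; "qpos": joint angles; "qvel": joint speeds; "joint_efforts": joint torques, N m; "tool_pos": TCP position; "tool_rot": TCP orientation; "contact_force": force on the tool from outside, world axes, zero at the start; "torque": the same for the moment, N m; "opening": finger opening in m; "grip_force": force on a finger pad.
Only numpy, scipy, OpenCV 4.12 (cv2) and the standard library are available. Lean on these libraries where they do the work, as an engineer would, in place of code of your own. Each camera call takes 0.05 s, during which the arm holds its last target. There are 200 camera calls.

### The job

Book in the wide specimen pot standing in the check-in dock: with the fingertips, gently press down the round key directly in front of the pot's bay, let it come up again, then gently press down the long bar key to confirm, and withdraw so that it comes up too. Press no other key, and leave the pot, the tubes and everything else where they stand.

Things in the scene. Friction and masses are not known exactly. Their poses are not given: they have to be found in the camera images.
- dock: Fixed check-in dock, 215 x 296 mm (x, y). White console in front (x -125 to 0, flat top 40 mm high), low aluminium tray behind with 4 bays in a row (centres x 44, y 105, 35, -35, -105; floor 9, walls 24 mm high). A grey round key per bay at x -35 and the same y; a grey bar key at x -95, y 0. Origin at table height; x from console to bays, y left along the row, z up.
- pot: The specimen pot: wide white pot with a white ribbed screw lid, 48 mm across and 83 mm tall, standing in one of the four bays (which one varies). Origin: centre of its underside, z up.
- tube_a: Narrow capped sample tube, 30 mm across and 97 mm tall, standing in one of the other bays. To be left alone. Origin: centre of its underside, z up.
- tube_b: Narrow capped sample tube, 30 mm across and 104 mm tall, standing in one of the other bays. To be left alone. Origin: centre of its underside, z up.
- tube_c: Narrow capped sample tube, 30 mm across and 94 mm tall, standing in one of the other bays. To be left alone. Origin: centre of its underside, z up.
- timer: Bench timer, 62 by 62 by 34 mm, loose on the table to the left of the dock. To be left alone. Origin: centre of its underside.
- clip_tray: Small grey tray of paper clips, 52 by 72 by 22 mm, loose on the table to the right of the dock. To be left alone. Origin: centre of its underside.
- key_1 (a joint): Press of the leftmost round key, in m: 0 up, 0.008 fully down. A spring brings it up again; about 2 N starts it and 5 N holds it fully down, where it meets a hard stop. It registers from 5 mm; over 25 N harms it.
- key_1_top (a point): Centre of the top of the leftmost round key (30 mm across, top 52 mm above the table when up, 12 mm proud of the console; goes down with the key). Axes as the dock's.
- key_2 (a joint): Press of the second from left round key, in m: 0 up, 0.008 fully down. A spring brings it up again; about 2 N starts it and 5 N holds it fully down, where it meets a hard stop. It registers from 5 mm; over 25 N harms it.
- key_2_top (a point): Centre of the top of the second from left round key (30 mm across, top 52 mm above the table when up, 12 mm proud of the console; goes down with the key). Axes as the dock's.
- key_3 (a joint): Press of the third from left round key, in m: 0 up, 0.008 fully down. A spring brings it up again; about 2 N starts it and 5 N holds it fully down, where it meets a hard stop. It registers from 5 mm; over 25 N harms it.
- key_3_top (a point): Centre of the top of the third from left round key (30 mm across, top 52 mm above the table when up, 12 mm proud of the console; goes down with the key). Axes as the dock's.
- key_4 (a joint): Press of the rightmost round key, in m: 0 up, 0.008 fully down. A spring brings it up again; about 2 N starts it and 5 N holds it fully down, where it meets a hard stop. It registers from 5 mm; over 25 N harms it.
- key_4_top (a point): Centre of the top of the rightmost round key (30 mm across, top 52 mm above the table when up, 12 mm proud of the console; goes down with the key). Axes as the dock's.
- bar (a joint): Press of the long bar key, in m: 0 up, 0.008 fully down; same spring as the round keys (2 N to start, 5 N fully down); registers from 5 mm; over 25 N harms it.
- bar_top (a point): Centre of the top of the long bar key (26 mm in x by 100 mm in y, top 52 mm above the table when up, 60 mm in front of the row of round keys). Axes as the dock's.
There are look-alikes about, which are no part of the job. What is shaped like the pot but green is not meant.

How it is judged:
On the way, in this order (a step that is already met when the one before it is completed fails the run):
1. the round key in front of the specimen pot's bay is pressed down by the fingers, the bar not (((y of pot in the frame of key_1_top between -0.03 and 0.03 m and value of joint key_1 above 0.005 m and contact force between the fingers and key_1 above 0.3 N) or (y of pot in the frame of key_2_top between -0.03 and 0.03 m and value of joint key_2 above 0.005 m and contact force between the fingers and key_2 above 0.3 N) or (y of pot in the frame of key_3_top between -0.03 and 0.03 m and value of joint key_3 above 0.005 m and contact force between the fingers and key_3 above 0.3 N) or (y of pot in the frame of key_4_top between -0.03 and 0.03 m and value of joint key_4 above 0.005 m and contact force between the fingers and key_4 above 0.3 N)) and value of joint bar below 0.002 m), for 0.05 s.
2. all keys are up again (value of joint each of key_1, key_2, key_3, key_4, bar below 0.0015 m), for 0.05 s.
3. the long bar key is pressed down by the fingers, the round keys being up (value of joint bar above 0.005 m and contact force between the fingers and bar above 0.3 N and value of joint each of key_1, key_2, key_3, key_4 below 0.002 m), for 0.05 s.
At the end, for the whole second after the job is handed in: All keys and the bar are up again (within 1.5 mm), after the pot's key and then the bar were each pressed at least 5 of their 8 mm; the pot, the tubes, the timer and the clip tray are at rest, upright (within 0.1 rad) and within 12 mm of where they stood (all of step 2 and distance of each of pot, tube_a, tube_b, tube_c, timer, clip_tray from where it was at the start of the episode below 0.012 m and angle between each of pot, tube_a, tube_b, tube_c, timer, clip_tray's own z axis and vertical below 0.1 rad and linear speed of each of pot, tube_a, tube_b, tube_c, timer, clip_tray below 0.02 m/s); the robot touches nothing.
It fails at once if a round key of another bay is pressed by more than 3 mm ((not (y of pot in the frame of key_1_top between -0.03 and 0.03 m) and value of joint key_1 above 0.003 m) or (not (y of pot in the frame of key_2_top between -0.03 and 0.03 m) and value of joint key_2 above 0.003 m) or (not (y of pot in the frame of key_3_top between -0.03 and 0.03 m) and value of joint key_3 above 0.003 m) or (not (y of pot in the frame of key_4_top between -0.03 and 0.03 m) and value of joint key_4 above 0.003 m)).
It fails at once if the dock or a key is pushed harder than 25 N (contact force between any of the fingers, the arm and dock above 25 N).
It fails at once if the pot, a tube, the timer or the clip tray is moved more than 12 mm, lifted or tipped (distance of any of pot, tube_a, tube_b, tube_c, timer, clip_tray from where it was at the start of the episode above 0.012 m or angle between any of pot, tube_a, tube_b, tube_c, timer, clip_tray's own z axis and vertical above 0.25 rad).
It also fails if it takes over 48 s, if anything falls off the work surface, if the arm or the gripper's body presses on something with over 40 N, if the wrist force passes 120 N, or if a joint passes its speed limit or range.

## Working session

There is one attempt and no reset: what is moved stays moved. The work goes in short steps, Python scripts to look and compute and a tool call to move; the robot and the scene stay as the last step left them, time stands still between calls to the robot, and variables do not carry over. Pictures are saved under pics/ and viewed, at most 10 in all, crops included, and the job is handed in when it is done.

Besides the shell and the picture viewer there is one more tool, called by a JSON object that holds its "op" and its "data", one argument or row to a line. send_rows: Moves the arm, as the interface text tells. Its arguments: {"type":"object","properties":{"plan":{"type":"array"},"hand":{"type":"number"},"squeeze":{"type":"number"}},"required":["plan"]}

```bash
mkdir -p pics; python3 - <<'E'
from cell import status, read_camera, camera_info, models
import cv2, numpy as np
for n in ("scene","top"):
    im=read_camera(n); cv2.imwrite(f"pics/{n}0.png",im[:,:,::-1])
    print(n,camera_info(n))
    for l in ("dock","pot","tube_a","key_1","bar"):
        print(l,[(round(r["conf"],2),np.round(r["extent"]).tolist()) for r in models.regions_of(n,l)][:6])
s=status.observe();print(s["time"],s["tool_pos"],s["tool_rot"],s["contact_force"])
E
```

```text
scene {'vfov': 42.884706831705245, 'cx': 319.1817592533543, 'cy': 241.4426874301537, 'origin': array([ 0.64596974, -0.92444007,  0.70508467]), 'attitude': array([-2.16533491, -0.02203566,  0.06514184])}
dock [(0.73, [220.0, 210.0, 351.0, 323.0])]
pot [(0.73, [320.0, 167.0, 341.0, 207.0]), (0.69, [297.0, 192.0, 320.0, 234.0]), (0.65, [370.0, 177.0, 396.0, 218.0]), (0.58, [260.0, 211.0, 276.0, 224.0])]
tube_a [(0.92, [303.0, 206.0, 319.0, 254.0]), (0.82, [319.0, 244.0, 338.0, 298.0]), (0.61, [310.0, 226.0, 330.0, 275.0]), (0.55, [274.0, 275.0, 291.0, 287.0]), (0.29, [232.0, 236.0, 251.0, 269.0])]
key_1 [(0.57, [265.0, 234.0, 280.0, 245.0]), (0.51, [269.0, 254.0, 286.0, 267.0]), (0.47, [273.0, 274.0, 292.0, 285.0])]
bar [(0.68, [232.0, 237.0, 252.0, 270.0]), (0.27, [279.0, 313.0, 324.0, 357.0])]
top {'vfov': 52.45391681711552, 'cx': 318.63736794715084, 'cy': 242.62259645315913, 'origin': array([0.43213062, 0.01867281, 1.11989602]), 'attitude': array([-2.98666002,  0.02046214, -1.58826168])}
dock [(0.91, [250.0, 215.0, 401.0, 341.0]), (0.39, [260.0, 248.0, 286.0, 271.0])]
pot [(0.89, [196.0, 229.0, 224.0, 255.0]), (0.84, [264.0, 244.0, 284.0, 268.0]), (0.62, [213.0, 178.0, 240.0, 210.0])]
tube_a [(0.61, [327.0, 231.0, 339.0, 251.0]), (0.47, [294.0, 247.0, 306.0, 266.0]), (0.47, [357.0, 225.0, 374.0, 246.0]), (0.31, [365.0, 263.0, 379.0, 282.0])]
key_1 [(0.69, [250.0, 217.0, 404.0, 340.0]), (0.67, [336.0, 274.0, 350.0, 288.0]), (0.47, [368.0, 264.0, 380.0, 278.0]), (0.45, [271.0, 287.0, 289.0, 305.0])]
bar [(0.58, [313.0, 300.0, 359.0, 319.0])]
0.6 [ 0.20967901 -0.48129843  0.25173476] [3.14156634e+00 1.37340453e-05 4.10830851e-01] [ 0.72948814  0.01624018 -0.28849977]
```

```bash
python3 - <<'E'
import cv2
for n,(x0,y0,w,h) in (("top",(180,160,260,195)),("scene",(200,150,216,216))):
    im=cv2.imread(f"pics/{n}0.png")[y0:y0+h,x0:x0+w]
    cv2.imwrite(f"pics/{n}0c.png",cv2.resize(im,None,fx=600/h if n=="scene" else 3,fy=600/h if n=="scene" else 3,interpolation=cv2.INTER_CUBIC))
E
```

```text
(no output)
```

View pics/top0c.png

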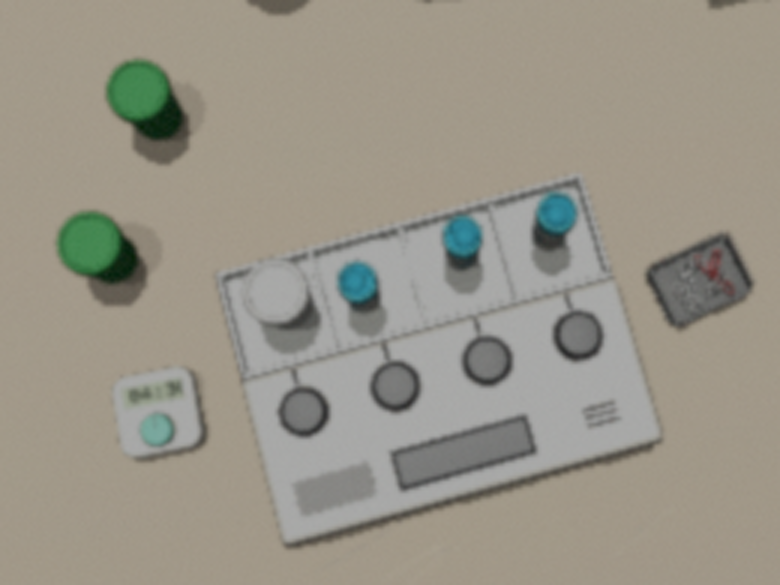

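View pics/scene0c.png

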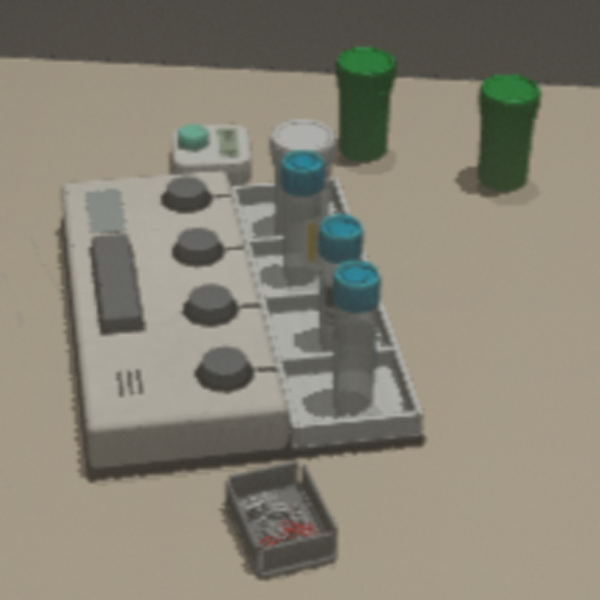

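The pot, white and about (278,293) in the top crop, stands in the leftmost bay, so key_1 is the one to press, at about (304,411). The bar is at about (463,453). The green look-alikes stand outside the dock. Next I fit the dock pose.

```bash
cat > h.py <<'E'
import numpy as np
from scipy.spatial.transform import Rotation as R
from cell import status, camera_info
def ray(cam,uv,z):
    c=camera_info(cam); f=240/np.tan(np.radians(c["vfov"]/2))
    d=R.from_euler("xyz",c["attitude"]).apply([(uv[0]-c["cx"])/f,(uv[1]-c["cy"])/f,1])
    o=np.array(c["origin"]); return (o+d*(z-o[2])/d[2])[:2]
def fit(w,m):
    w=np.array(w);m=np.array(m);a=w-w.mean(0);b=m-m.mean(0)
    yaw=np.arctan2((b[:,0]*a[:,1]-b[:,1]*a[:,0]).sum(),(a*b).sum())
    M=np.array([[np.cos(yaw),-np.sin(yaw)],[np.sin(yaw),np.cos(yaw)]])
    return yaw,M,w.mean(0)-M@m.mean(0)
E
python3 - <<'E'
from h import *
m=[(-35,105),(-35,35),(-35,-35),(-35,-105),(-95,0)]; m=np.array(m)/1000
top=[(180+x/3,160+y/3) for x,y in [(304,411),(395,386),(487,360),(578,335),(463,453)]]
sc=[(200+x*.36,150+y*.36) for x,y in [(187,187),(199,241),(211,298),(225,362),(117,279)]]
for cam,p in (("top",top),("scene",sc)):
    w=[ray(cam,q,.052) for q in p]; yaw,M,t=fit(w,m)
    print(cam,yaw,t,"res mm",np.round(1000*(np.array(w)-(m@M.T+t)),1).tolist())
    print("key1",M@m[0]+t,"bar",M@m[4]+t)
E
```

```text
top 0.25124778891728566 [0.5404637 0.0295599] res mm [[0.3, -1.4], [-0.2, -0.1], [0.1, 0.2], [-0.3, 1.1], [-0.0, 0.2]]
key1 [0.48045826 0.12256176] bar [0.44844642 0.00594168]
scene 0.25445398315305107 [0.54757908 0.02308545] res mm [[0.2, 1.2], [0.4, -0.5], [-0.6, 0.7], [-1.0, 0.9], [1.1, -2.4]]
key1 [0.48727577 0.11589444] bar [ 0.455638   -0.00082767]
```

{"op": "send_rows", "data": {
  "plan": [
    {"offset":[0,0,0],"yaw":0.08},
    {"offset":[0,0,0],"yaw":0.08},
    {"offset":[26,-32,0],"yaw":0},
    {"offset":[26,-32,0],"yaw":0},
    {"offset":[26,-32,0],"yaw":0},
    {"offset":[26,-32,0],"yaw":0},
    {"offset":[26,-32,0],"yaw":0},
    {"offset":[26,-32,0],"yaw":0},
    {"offset":[26,-32,0],"yaw":0},
    {"offset":[26,-32,0],"yaw":0},
    {"offset":[26,-32,0],"yaw":0},
    {"offset":[26,-32,0],"yaw":0},
    {"offset":[26,-32,0],"yaw":0},
    {"offset":[26,-32,0],"yaw":0},
    {"offset":[26,-32,0],"yaw":0},
    {"offset":[26,-32,0],"yaw":0},
    {"offset":[26,-32,0],"yaw":0},
    {"offset":[25,-32,0],"yaw":0},
    {"offset":[0,0,0],"yaw":0},
    {"offset":[0,0,0],"yaw":0}
  ],
  "hand": 1,
  "squeeze": 5
}}

```text
time: 2.6
tool_pos: [0.4844, 0.1182, 0.2513]
tool_rot: [3.141, 0.001, 0.253]
contact_force: [0.6, -1.6, -0.4]
opening: 0.0003
grip_force: 0.0
```

Descend to a fingertip height of about 75 mm (TCP 0.100), then look.

{"op": "send_rows", "data": {
  "plan": [
    {"offset":[0,0,30],"yaw":0},
    {"offset":[0,0,30],"yaw":0},
    {"offset":[0,0,30],"yaw":0},
    {"offset":[0,0,30],"yaw":0},
    {"offset":[0,0,20],"yaw":0},
    {"offset":[0,0,10],"yaw":0},
    {"offset":[0,0,0],"yaw":0},
    {"offset":[0,0,0],"yaw":0}
  ]
}}

```text
time: 3.4
tool_pos: [0.4852, 0.1171, 0.1026]
tool_rot: [3.141, -0.001, 0.25]
contact_force: [0.0, 0.1, -0.6]
opening: 0.0003
grip_force: 0.0
```

```bash
python3 - <<'E'
from h import *
from cell import read_camera
import cv2
s=status.observe();print(s["tool_pos"],s["contact_force"])
ims=[]
for n,(x0,y0) in (("scene",(200,150)),("top",(220,190))):
    im=read_camera(n)[:,:,::-1]; cv2.imwrite(f"pics/{n}1.png",im)
    ims.append(cv2.resize(im[y0:y0+140,x0:x0+140],(560,560) ,interpolation=cv2.INTER_CUBIC) if n=="scene" else 0)
cv2.imwrite("pics/c1.png",ims[0])
# projected fingertip in the scene picture (and in the crop)
c=camera_info("scene");f=240/np.tan(np.radians(c["vfov"]/2))
p=np.array(s["tool_pos"])-[0,0,.025]
q=R.from_euler("xyz",c["attitude"]).inv().apply(p-c["origin"]);u=np.array([c["cx"]+f*q[0]/q[2],c["cy"]+f*q[1]/q[2]])
print(u,(u-[200,150])*4)
E
```

```text
[0.48517616 0.11713314 0.10259109] [ 0.01927445  0.096941   -0.62591035]
[265.85777519 206.36117945] [263.43110078 225.4447178 ]
```

View pics/c1.png

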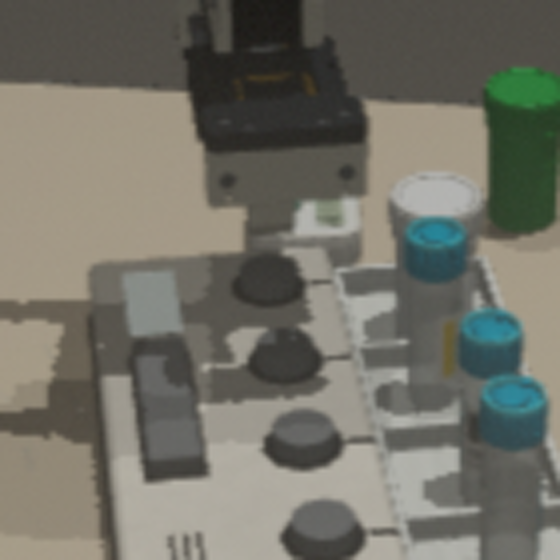

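The fingertips (about (270,240) in the crop) are lined up above key_1 (about (269,272)). Now I press gently in small steps.

{"op": "send_rows", "data": {
  "plan": [
    {"offset":[0,0,10],"yaw":0},
    {"offset":[0,0,8],"yaw":0},
    {"offset":[0,0,4],"yaw":0},
    {"offset":[0,0,2],"yaw":0},
    {"offset":[0,0,2],"yaw":0},
    {"offset":[0,0,1],"yaw":0},
    {"offset":[0,0,0],"yaw":0},
    {"offset":[0,0,0],"yaw":0}
  ]
}}

```text
time: 4.3
tool_pos: [0.4846, 0.1176, 0.0748]
tool_rot: [3.142, 0.0, 0.251]
contact_force: [-1.4, -0.2, 2.5]
opening: 0.0004
grip_force: 1.2
```

{"op": "send_rows", "data": {
  "plan": [
    {"offset":[0,0,1],"yaw":0},
    {"offset":[0,0,1],"yaw":0},
    {"offset":[0,0,1],"yaw":0},
    {"offset":[0,0,1],"yaw":0},
    {"offset":[0,0,0],"yaw":0},
    {"offset":[0,0,0],"yaw":0}
  ]
}}

```text
time: 4.9
tool_pos: [0.4847, 0.1176, 0.0708]
tool_rot: [3.141, -0.0, 0.251]
contact_force: [-1.9, -0.4, 4.6]
opening: 0.0005
grip_force: 2.0
```

{"op": "send_rows", "data": {
  "plan": [
    {"offset":[0,0,1],"yaw":0},
    {"offset":[0,0,0],"yaw":0},
    {"offset":[0,0,0],"yaw":0}
  ]
}}

```text
time: 5.2
tool_pos: [0.4847, 0.1176, 0.0697]
tool_rot: [3.141, -0.0, 0.251]
contact_force: [-2.1, 0.0, 4.0]
opening: 0.0
grip_force: 2.2
```

{"op": "send_rows", "data": {
  "plan": [
    {"offset":[0,0,-5],"yaw":0},
    {"offset":[0,0,-15],"yaw":0},
    {"offset":[0,0,-20],"yaw":0},
    {"offset":[0,0,0],"yaw":0},
    {"offset":[0,0,0],"yaw":0},
    {"offset":[-20,35,0],"yaw":0},
    {"offset":[-20,35,0],"yaw":0},
    {"offset":[-20,35,0],"yaw":0},
    {"offset":[0,0,5],"yaw":0},
    {"offset":[0,0,0],"yaw":0},
    {"offset":[0,0,0],"yaw":0}
  ]
}}

```text
time: 6.3
tool_pos: [0.4525, 0.0016, 0.1041]
tool_rot: [-3.141, 0.001, 0.251]
contact_force: [-0.3, 0.6, 0.2]
opening: 0.001
grip_force: 0.0
```

```bash
python3 - <<'E'
from h import *
from cell import read_camera
import cv2
im=read_camera("scene")[:,:,::-1]
cv2.imwrite("pics/c2.png",cv2.resize(im[150:290,200:340],(560,560),interpolation=cv2.INTER_CUBIC))
E
```

```text
(no output)
```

View pics/c2.png

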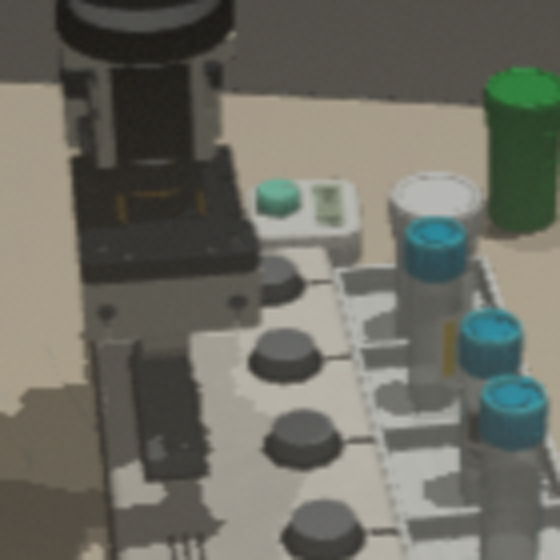

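All round keys are up, and the fingers stand above the bar (about (165,365) in the crop, bar centre about (170,410)). Now the bar.

{"op": "send_rows", "data": {
  "plan": [
    {"offset":[0,0,10],"yaw":0},
    {"offset":[0,0,8],"yaw":0},
    {"offset":[0,0,5],"yaw":0},
    {"offset":[0,0,2],"yaw":0},
    {"offset":[0,0,2],"yaw":0},
    {"offset":[0,0,2],"yaw":0},
    {"offset":[0,0,0],"yaw":0},
    {"offset":[0,0,0],"yaw":0}
  ]
}}

```text
time: 7.15
tool_pos: [0.4525, 0.0011, 0.0759]
tool_rot: [-3.142, -0.0, 0.251]
contact_force: [-1.1, 1.3, 1.9]
opening: 0.0
grip_force: 1.0
```

{"op": "send_rows", "data": {
  "plan": [
    {"offset":[0,0,1],"yaw":0},
    {"offset":[0,0,1],"yaw":0},
    {"offset":[0,0,1],"yaw":0},
    {"offset":[0,0,1],"yaw":0},
    {"offset":[0,0,1],"yaw":0},
    {"offset":[0,0,1],"yaw":0},
    {"offset":[0,0,0],"yaw":0},
    {"offset":[0,0,0],"yaw":0}
  ]
}}

```text
time: 7.95
tool_pos: [0.4526, 0.0011, 0.0697]
tool_rot: [3.142, -0.0, 0.251]
contact_force: [-1.6, 2.6, 4.0]
opening: 0.0005
grip_force: 2.2
```

Bar pressed about 7 mm; withdrawing.

{"op": "send_rows", "data": {
  "plan": [
    {"offset":[0,0,-5],"yaw":0},
    {"offset":[0,0,-15],"yaw":0},
    {"offset":[0,0,-30],"yaw":0},
    {"offset":[0,0,-40],"yaw":0},
    {"offset":[0,0,-40],"yaw":0},
    {"offset":[0,0,0],"yaw":0},
    {"offset":[0,0,0],"yaw":0},
    {"offset":[0,0,0],"yaw":0},
    {"offset":[0,0,0],"yaw":0},
    {"offset":[0,0,0],"yaw":0}
  ]
}}

```text
time: 8.95
tool_pos: [0.4521, 0.001, 0.1987]
tool_rot: [-3.141, 0.002, 0.251]
contact_force: [-0.2, 0.3, 0.1]
opening: 0.0005
grip_force: 0.0
```

```bash
python3 - <<'E'
from cell import read_camera,status
import cv2
im=read_camera("scene")[:,:,::-1]
cv2.imwrite("pics/c3.png",cv2.resize(im[150:290,200:340],(560,560),interpolation=cv2.INTER_CUBIC))
s=status.observe();print(s["tool_pos"],s["contact_force"],abs(s["qvel"]).max())
E
```

```text
[0.45219212 0.00104734 0.19882875] [-0.63104447  0.09332164  0.31167914] 0.00543449061506268
```

View pics/c3.png

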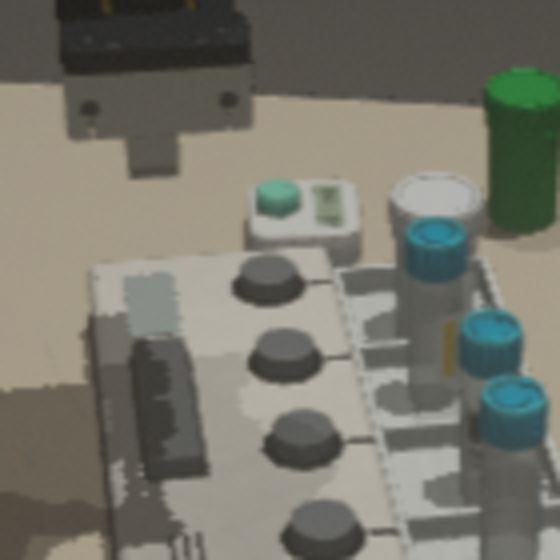

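The keys and bar are up, the pot, the tubes and the timer stand where they did, and the gripper (fingertips at about (153,170)) is clear.

```bash
python3 -c "
from cell import ticket
print(ticket.hand_in())"
```

```text
the job is handed in; nothing more can be done
None
```

I pressed the leftmost round key (key_1, in front of the pot's bay) and then the bar, each about 7 mm at under 5 N; both came up again, nothing else in view had shifted, and the job is handed in (the hand-in returned no verdict).

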